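Close and lock the bayonet cap of a watch-case tester

TASK

Close the watch-case tester: set its loose bayonet cap into the chamber's mouth with the lugs through the slots, press it down gently against the sprung seal, turn it clockwise about a quarter turn until it clicks up into its notches, and let go. Never force it, and leave the other things on the bench where they are.

Things in the scene. Friction and masses are not known exactly. Their poses are not given: they have to be found in the camera images.
- cap: Loose bayonet cap, 0.1 to 0.16 kg, lying plug down: dark steel disc 76 mm across, 16 to 23 mm above the origin; black bar handle on top; pale round plug 50 mm across below. Origin: centre of the plug's underside; z up, x along the bar and through both lugs. A half turn makes it the same.
- cap_grip (a point): Middle of the cap's bar handle, 43 mm above the cap's origin. The bar is 56 mm long along the cap's x, 14 mm wide along y, and spans 23 to 49 mm above the origin, straight up from the disc.
- cap_lug (a point): End of the cap's +x lug; its twin is on the -x side. Each lug reaches 31.5 mm from the axis, is 10 mm wide and spans 1.5 to 6.5 mm above the cap's origin, lower edges chamfered. White marks on the disc stand over the lugs.
- tester: Watch-case tester, fixed: grey foot 124 x 92 x 14 mm (long along its x) under a round bare-metal chamber 80 mm across with a watch in it; small black clamp knob low on the -y side. Origin: centre of the foot's underside, on the chamber's axis; z up. Over 30 N from the cap, or from the fingers, on the tester spoils it.
- mouth (a point): Point on the chamber's axis 78 mm above the tester's origin. The chamber is clamped at a height that this does NOT follow: its rim is 68 to 88 mm above the origin and must be felt for or seen; it stays put in use. Mouth 53 mm wide. Plug underside below rim: 8.5 mm at first touch of the seal ring, 14.5 to 16 to turn (at 16 the disc lands on the rim, solid), 11.5 locked.
- slot (a point): Over the chamber's entry slot on the tester's +x side, its twin on the -x side (black marks on the rim). Slot ends 33 mm from the axis; 4 degrees of play each way for the lugs, 2 mm for the plug. The cap enters with its bar along the tester's x.
- lock_mark (a point): Over a red mark on the rim, 75 degrees clockwise (from above) from the +x slot; its twin is across from it. Pressed down, the cap turns clockwise only, lugs under an 8 mm lip, and with the press eased springs up 3 mm into notches at 75 degrees (69 to 81); a solid stop is at 81.
- seal (a joint): How far the sprung black seal ring in the chamber is pressed down, m, relative to the chamber: 0 free; about 0.001 with the cap just lying on it; 0.006 to 0.0075 when the cap can turn; 0.003 locked. Spring 1.5 N per mm: 9 to 11.3 N while turning, 4.5 N locked.
- tweezers: black pointed tweezers, 10 x 116 x 7 mm, lying flat near the front edge; origin under their middle. Bystander.
- jar_parts: clear round screw jar with watch parts, 41 mm across, 21 mm high; origin under its centre. Bystander.
- jar_movement: clear round screw jar with brass-coloured parts, 42 mm across, 19 mm high; origin under its centre. Bystander.
- steel_watch: loose steel watch head, 42 x 37 x 8 mm, on the bench; origin under its centre. Bystander.
- spool: small metal spool lying on its side, 21 x 27 x 21 mm; origin under its centre. Bystander.
- pad: black block faced with white card, 68 x 82 x 13 mm; origin under its centre. Bystander.

How it is judged:
By the outcome, as a careful person would: the job done as asked, in the order asked, and still so for the second after the job is handed in, with the robot touching nothing.
It also fails if it takes over 53 s, if anything falls off the work surface, if the arm or the gripper's body presses on something with over 40 N, if the wrist force passes 120 N, or if a joint passes its speed limit or range.

ROBOT

A 6-joint arm with a two-finger parallel gripper is mounted at the origin on a cart in front of the work surface, level with it; the furniture and walls round the work are solid. World frame = base frame: x ahead of the robot, y to its left, z up, the work surface at z = 0. Lengths are in mm, angles in rad, forces in N, time in s.
With the tool pointing down it reaches from about 375 to 750 mm from the base axis. Payload 9 kg.
Tool frame: the origin (TCP) lies at the very end of the fingers, on their centre line; the grasp point (between the pads) lies arm.grasp_offset behind it (arm.grasp_offset is the distance from the TCP to the grasp point, in mm); z points along the fingers, y is the line along which they close (so a half turn about z gives the same grasp; the last joint's range is limited). The gripper opens to 85 mm and grips with 20 to 120 N. Pads are 22 mm wide; open, the fingers measure 114 mm over their backs; the gripper's body (76 mm by 85 mm) begins 54 mm behind the grasp point. The pads swing forward as they close: fully open they stand 13 mm farther back than shut.
Start: joints at [-1.383, 0.104, 0.097, 1.564, 0, 1.353], TCP at [236.865, -551.3, 231.331] pointing down, gripper open.
Joint ranges: [-2.99, 2.99], [-0.84, 1.86], [-1.1, 1.16], [-1.84, 2.11], [-1.51, 1.56], [-3.14, 3.14]. Speed limits (rad/s): [2.22, 2.22, 2.57, 3.14, 3.14, 3.14].

INTERFACE

Orientations are given as a 3x3 rotation matrix whose columns are the frame's x, y, z axes.
In Python, from plant import arm gives the robot as it stands.
- The arm moves only by the tool arm_command, never from a script. Its argument "motion" is one flat list of numbers, 7 for each row, row after row: the shift along the tool's x, y, z normalised to -1 to 1, where 1 is 750 mm, then the turn, a rotation vector about the tool's x, y, z normalised to -1 to 1, where 1 is 180 degrees, then the closure, from -1 (fully open) to 1 (shut). A call has 1 to 8 rows; each row is the pose to reach, as a shift and turn from the pose commanded when the call began, along the tool's axes at that moment, turning the shorter way round; what a row does not reach only later rows make up. A row lasts 1/12 s, in which the tool goes at most 41.7 mm and 7.16 degrees, less where a joint would pass 70% of its speed; a pose out of reach is approached as far as the arm can. A call with a number of a shift or a turn outside -1 to 1 is refused whole. A call with a gripper value outside its range is refused whole. The fingers move at their own pace and stop on an object; the grip force is fixed at half the most. Time passes only in rows, so rows that repeat a pose let the fingers close. It gives the time, the measured TCP pose, the force, the opening and the grip force at its end, in the units of the state.
- arm.get_state(): the state, without advancing time (a new reading comes with each control period).
- arm.read_camera(name): name is "scene" or "top" or "wrist"; returns a dict with "frame" (384x512x3 uint8, blue, green, red), "fovy" (degrees; the focal length in pixels is half the picture's height over the tangent of half this angle, whatever the lens; pixels are square), "cx", "cy" (the principal point, pixels), "view" (4x4, takes a point from world to camera coordinates). Camera axes: x right, y up, looking along -z (the intrinsics and any distortion apply to the point x, -y, -z); pixel columns grow to the right and rows downward; lengths in mm; the calibration is good to about 2 mm. A picture is of the moment at which its call begins. There is no depth.
- arm.close_job(): hands the job in; it is judged then, once.
The state is a dict: "t": time; "joint_pos": joint angles; "qd": joint speeds; "effort": joint torques, N m; "ee_pos": TCP position; "eef_rot": TCP orientation; "contact_force": force on the tool from outside, world axes, zero at the start; "torque": the same for the moment, N m; "gripper_width": opening from 0.0 (shut) to 1.0 (fully open); "grip_force": force on a finger pad.
Only numpy, scipy, OpenCV 4.12 (cv2) and the standard library are available. Lean on these libraries where they do the work, as an engineer would, in place of code of your own. Each camera call takes 0.05 s, during which the arm holds its last target. There are 200 camera calls.

## Working session

There is one attempt and no reset: what is moved stays moved. The work goes in short steps, Python scripts to look and compute and a tool call to move; the robot and the scene stay as the last step left them, time stands still between calls to the robot, and variables do not carry over. Pictures are saved under pics/ and viewed, at most 10 in all, crops included, and the job is handed in when it is done.

Besides the shell and the picture viewer there is one more tool, called as name(argument=value, ...), one argument or row to a line, values as JSON. arm_command: Moves the arm, as the interface text tells. Its arguments: {"type":"object","properties":{"motion":{"type":"array"}},"required":["motion"]}

```bash
mkdir -p pics
python3 - <<'E'
from plant import arm
import cv2,numpy as np,pickle
print(arm.get_state(), arm.grasp_offset)
d={}
for n in("scene","top","wrist"):
    c=arm.read_camera(n); d[n]=c; cv2.imwrite(f"pics/{n}0.png",c["frame"]); print(n,c["fovy"],c["cx"],c["cy"],np.round(c["view"],4).tolist(),[k for k in c])
pickle.dump(d,open("cams0.pkl","wb"))
cv2.imwrite("pics/both.png",cv2.resize(np.vstack([d["top"]["frame"]]),None,fx=1.5,fy=1.5,interpolation=cv2.INTER_CUBIC))
E
```

```text
{'t': 0.0, 'joint_pos': array([-1.38267015e+00,  1.04673803e-01,  9.64548440e-02,  1.56390986e+00,
        5.59276779e-06,  1.35313380e+00]), 'qd': array([-0.00096023, -0.0009798 , -0.00136195, -0.00019987, -0.00097731,
       -0.00178104]), 'effort': array([-1.58384966e-03, -5.56933951e+01,  5.03649831e+01,  1.67386484e-02,
       -5.02576677e-04, -2.11260931e-05]), 'ee_pos': array([ 236.81190896, -550.91884576,  230.52932259]), 'eef_rot': array([[ 9.18791384e-01,  3.94743376e-01, -2.43707040e-04],
       [ 3.94743342e-01, -9.18790497e-01,  1.31003073e-03],
       [ 2.93210240e-04, -1.29984668e-03, -9.99999112e-01]]), 'contact_force': array([ 0.23378438, -0.29676063,  0.57153112]), 'torque': array([-0.02372651,  0.01373483,  0.01652102]), 'grip_force': 0.0, 'gripper_width': 0.998901478641765} 18.700000000000003
scene 47.196629763839915 262.3796161170554 191.71425278535273 [[0.4722, -0.8814, 0.0122, -195.3133], [0.4041, 0.2287, 0.8857, -310.4238], [-0.7835, -0.4132, 0.4642, -666.3916], [0.0, 0.0, 0.0, 1.0]] ['frame', 'fovy', 'cx', 'cy', 'view']
top 50.576813259682545 252.57785372683392 194.1222331337195 [[0.0066, -0.9998, -0.0211, 85.8739], [0.9808, 0.0023, 0.1949, -557.5623], [-0.1948, -0.022, 0.9806, -836.5567], [0.0, 0.0, 0.0, 1.0]] ['frame', 'fovy', 'cx', 'cy', 'view']
wrist 63.02572271861058 258.59815067207654 194.09502222488217 [[0.394, -0.9191, -0.0011, -599.502], [0.885, 0.3797, -0.2695, 34.4925], [0.2481, 0.1052, 0.963, -378.2997], [0.0, 0.0, 0.0, 1.0]] ['frame', 'fovy', 'cx', 'cy', 'view']
```

View pics/both.png

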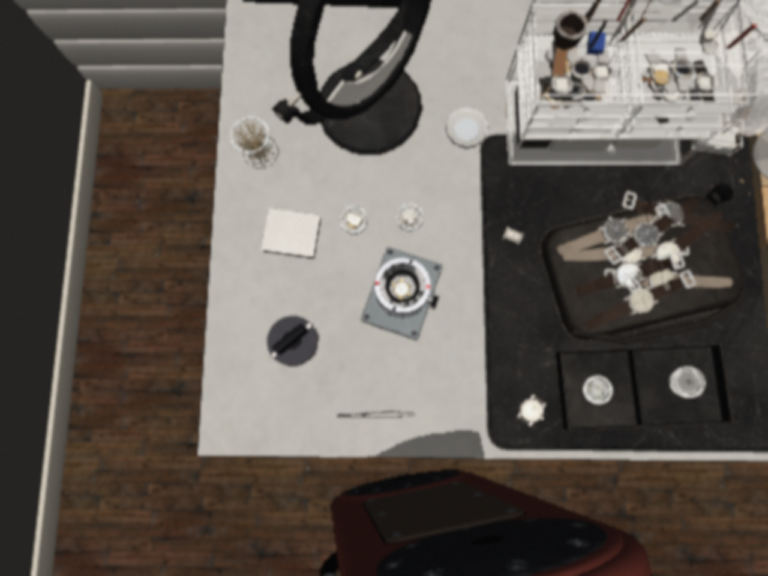

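View pics/scene0.png

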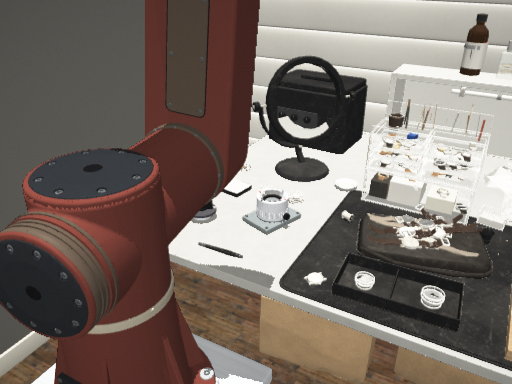

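The top view shows the cap at about (195,227) native pixels, its bar running lower left to upper right. The tester is at about (268,192), with its knob to the right. I'll enlarge both.

```bash
cat > h.py <<'E'
import numpy as np,cv2,pickle
def f(c): return c["frame"].shape[0]/2/np.tan(np.radians(c["fovy"]/2))
def proj(c,P):
    P=np.atleast_2d(P).astype(float); V=c["view"]; q=P@V[:3,:3].T+V[:3,3]
    return np.c_[c["cx"]+f(c)*q[:,0]/-q[:,2], c["cy"]-f(c)*q[:,1]/-q[:,2]]
def ray(c,uv,z):
    V=np.asarray(c["view"]);R=V[:3,:3];o=-R.T@V[:3,3]
    d=R.T@np.array([(uv[0]-c["cx"])/f(c),-(uv[1]-c["cy"])/f(c),-1]); return o+d*(z-o[2])/d[2]
def crop(c,x,y,w,h,s): return cv2.resize(c["frame"][y:y+h,x:x+w],None,fx=s,fy=s,interpolation=cv2.INTER_CUBIC)
E
python3 - <<'E'
from h import *
d=pickle.load(open("cams0.pkl","rb"));c=d["top"]
cv2.imwrite("pics/crop1.png",np.hstack([crop(c,170,202,50,50,8),crop(c,238,162,50,70,8)[:400*1+0] if 0 else crop(c,240,168,50,50,8)]))
print(ray(c,(195,226),20),ray(c,(268,191),80),ray(c,(268,191),0))
E
```

```text
[490.610338   218.69582944  20.        ] [559.23984103  54.91884776  80.        ] [575.78010615  53.6207414    0.        ]
```

View pics/crop1.png

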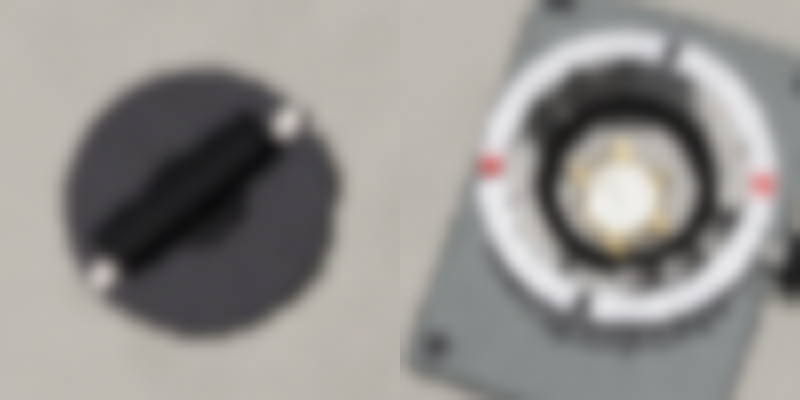

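The crop shows the cap's white marks at (102,275) and (287,122). The rim's black marks are at (672,50) and (583,303), and its red marks at (490,167) and (763,184).

```bash
cat >> h.py <<'E'
def mv(pos,yaw,st,ref=None):
    """shift/turn numbers to bring commanded pose (R0,p0) to tool-down pose with tool x at yaw"""
    R0,p0=st; R=Rt(yaw); from scipy.spatial.transform import Rotation as Q
    return np.round(R0.T@(np.array(pos)-p0)/750,5), np.round(Q.from_matrix(R0.T@R).as_rotvec()/np.pi,5)
def Rt(yaw):
    c,s=np.cos(yaw),np.sin(yaw); return np.array([[c,s,0],[s,-c,0],[0,0,-1.]])
E
python3 - <<'E'
from h import *
from plant import arm
d=pickle.load(open("cams0.pkl","rb"));c=d["top"]
P=lambda x,y,ox,oy,z:ray(c,((x+.5)/8-.5+ox,(y+.5)/8-.5+oy),z)
a=P(102,275,170,202,23);b=P(287,122,170,202,23);print(a,b,(a+b)/2,np.degrees(np.arctan2(*(b-a)[1::-1])),np.linalg.norm(b-a))
for z in(68,78,88):
  m=[P(x-400,y,240,168,z) for x,y in((672,50),(583,303),(490,167),(763,184))]
  e=m[0]-m[1];r=m[3]-m[2];print(z,(m[0]+m[1])/2,(m[2]+m[3])/2,np.degrees([np.arctan2(e[1],e[0]),np.arctan2(r[1],r[0])]),np.linalg.norm(e),np.linalg.norm(r))
s=arm.get_state();V=d["wrist"]["view"];R=s["eef_rot"];o=-V[:3,:3].T@V[:3,3]
print("cam in tool",R.T@(o-s["ee_pos"]),"axes",R.T@V[:3,:3].T, np.degrees(np.arctan2(R[1,0],R[0,0])))
E
```

```text
[467.7913205  245.95489907  23.        ] [511.1825886  195.26525895  23.        ] [489.48695455 220.61007901  23.        ] -49.43586379743884 66.72512092734894
68 [565.02614249  54.63161825  68.        ] [565.0446077   55.04503356  68.        ] [-19.01611944 -93.52252621] 74.1641190521093 74.08543779269438
78 [562.92030133  54.79495378  78.        ] [562.93855253  55.2035776   78.        ] [-19.01611944 -93.52252621] 73.30455611190825 73.22678676913898
88 [560.81446017  54.95828931  88.        ] [560.83249735  55.36212164  88.        ] [-19.01611944 -93.52252621] 72.44499317170701 72.36813574558361
cam in tool [ 6.82093645e+01  7.55608070e-02 -1.42193677e+02] axes [[-7.93015295e-04  9.62950523e-01  2.69676958e-01]
 [ 9.99999674e-01  7.22490851e-04  3.60772732e-04]
 [ 1.52567156e-04  2.69677156e-01 -9.62950782e-01]] 23.251315991482414
```

Run:
```python
from h import *
s=(Rt(np.radians(23.25)),np.array([236.865,-551.3,231.331]))
for y in(131,161): print(mv((563,55,190),np.radians(y),s))
```

```text
(array([ 0.71864, -0.5711 ,  0.05511]), array([-0.     , -0.     , -0.59861]))
(array([ 0.71864, -0.5711 ,  0.05511]), array([-0.     , -0.     , -0.76528]))
```

arm_command(
  motion=[0.7186,-0.5711,0.0551,0,0,-0.5986,-1,0.7186,-0.5711,0.0551,0,0,-0.5986,-1,0.7186,-0.5711,0.0551,0,0,-0.5986,-1,0.7186,-0.5711,0.0551,0,0,-0.5986,-1,0.7186,-0.5711,0.0551,0,0,-0.5986,-1,0.7186,-0.5711,0.0551,0,0,-0.5986,-1,0.7186,-0.5711,0.0551,0,0,-0.5986,-1,0.7186,-0.5711,0.0551,0,0,-0.5986,-1],
)

```text
t: 0.82
ee_pos: [394.9, -256.3, 211.1]
eef_rot: [[0.159, 0.987, 0.0], [0.987, -0.159, -0.0], [-0.0, 0.0, -1.0]]
contact_force: [1.2, -0.3, -0.3]
gripper_width: 0.998
grip_force: 0.0
```

```bash
cat > go.py <<'E'
import sys
from h import *
from plant import arm
s=arm.get_state();R=s["eef_rot"];y=np.arctan2(R[1,0],R[0,0]);a=[float(v) for v in sys.argv[1:]]
print(np.round(s["ee_pos"],2),"yaw",np.degrees(y),"q",np.round(s["joint_pos"],2),"F",np.round(s["contact_force"],1),s["gripper_width"])
print(mv(a[:3],np.radians(a[3]),(Rt(y),s["ee_pos"])))
E
python3 go.py 563 55 190 131
```

```text
[ 394.87 -256.34  211.1 ] yaw 80.87697640331065 q [-0.85 -0.3  -0.32  1.55 -0.    0.88] F [ 1.2 -0.3 -0.3] 0.998198005767936
(array([0.44541, 0.15552, 0.02814]), array([ 0.     ,  0.     , -0.27846]))
```

arm_command(
  motion=[0.4454,0.1555,0.0281,0,0,-0.2785,-1,0.4454,0.1555,0.0281,0,0,-0.2785,-1,0.4454,0.1555,0.0281,0,0,-0.2785,-1,0.4454,0.1555,0.0281,0,0,-0.2785,-1,0.4454,0.1555,0.0281,0,0,-0.2785,-1,0.4454,0.1555,0.0281,0,0,-0.2785,-1,0.4454,0.1555,0.0281,0,0,-0.2785,-1,0.4454,0.1555,0.0281,0,0,-0.2785,-1],
)

```text
t: 1.48
ee_pos: [554.8, 35.9, 191.2]
eef_rot: [[-0.658, 0.753, 0.0], [0.753, 0.658, -0.0], [-0.0, -0.0, -1.0]]
contact_force: [-0.3, -0.8, -0.1]
gripper_width: 0.999
grip_force: 0.0
```

arm_command(
  motion=[0.033,-0.01,0,0,0,0,-1,0.033,-0.01,0,0,0,0,-1,0.033,-0.01,0,0,0,0,-1],
)

```text
t: 1.73
ee_pos: [531.8, 48.5, 190.7]
eef_rot: [[-0.653, 0.757, -0.002], [0.757, 0.653, -0.0], [0.001, -0.001, -1.0]]
contact_force: [-0.3, 0.4, 0.6]
gripper_width: 1.003
grip_force: 0.0
```

```bash
python3 go.py 489.5 220.6 150 130.6
python3 - <<'E'
from h import *
from plant import arm
c=arm.read_camera("wrist");pickle.dump((c,arm.get_state()),open("w1.pkl","wb"))
cv2.imwrite("pics/w1.png",cv2.resize(c["frame"],None,fx=1.5,fy=1.5,interpolation=cv2.INTER_CUBIC))
print(proj(c,[[563,55,78]]),c["view"])
E
```

```text
[531.79  48.47 190.74] yaw 130.79575449969053 q [-0.15 -0.1  -0.18  1.49 -0.    0.7 ] F [-0.3  0.4  0.6] 1.0029030426601806
(array([0.21059, 0.10727, 0.05431]), array([0.     , 0.     , 0.00109]))
[[291.55328457 208.01751294]] [[ 7.57547122e-01  6.52777202e-01 -2.06935431e-03 -4.34033443e+02]
 [-6.29383708e-01  7.29550555e-01 -2.67641805e-01  3.23177284e+02]
 [-1.73200770e-01  2.04053697e-01  9.63516259e-01 -2.56902804e+02]
 [ 0.00000000e+00  0.00000000e+00  0.00000000e+00  1.00000000e+00]]
```

View pics/w1.png

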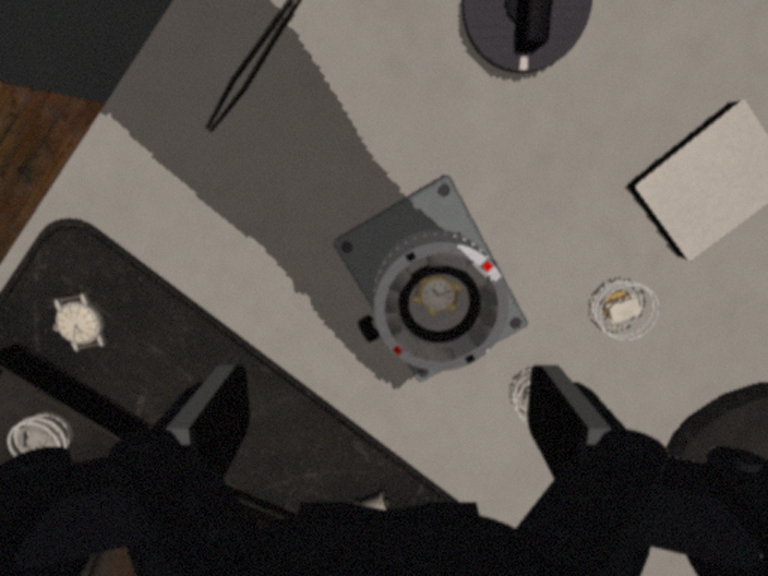

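The wrist picture (1.5x) shows black rim marks at (411,257) and (470,359), and red marks at (487,267) and (397,351). Foot corners are at (447,176), (333,242) and (527,325). Next I'll go over the cap.

arm_command(
  motion=[0.2106,0.1073,0.0543,0,0,0,-1,0.2106,0.1073,0.0543,0,0,0,-1,0.2106,0.1073,0.0543,0,0,0,-1,0.2106,0.1073,0.0543,0,0,0,-1,0.2106,0.1073,0.0543,0,0,0,-1,0.2106,0.1073,0.0543,0,0,0,-1,0.2106,0.1073,0.0543,0,0,0,-1],
)

```text
t: 2.37
ee_pos: [491.0, 219.4, 151.4]
eef_rot: [[-0.652, 0.758, 0.001], [0.758, 0.652, -0.0], [-0.001, 0.001, -1.0]]
contact_force: [0.0, -0.8, 0.3]
gripper_width: 1.002
grip_force: 0.0
```

```bash
python3 go.py 489.5 220.6 150 130.6
python3 - <<'E'
from h import *
from plant import arm
from scipy.optimize import least_squares
c=arm.read_camera("wrist");pickle.dump((c,arm.get_state()),open("w2.pkl","wb"))
cv2.imwrite("pics/w2.png",cv2.resize(c["frame"],None,fx=1.5,fy=1.5,interpolation=cv2.INTER_CUBIC))
print(proj(c,[[489.5,220.6,23]])*1.5)
w=pickle.load(open("w1.pkl","rb"))[0];t=pickle.load(open("cams0.pkl","rb"))["top"]
n=lambda p,s,o:(np.array(p)+.5)/s-.5+o
W=n([(470,359),(411,257),(487,267),(397,351)],1.5,0)   # order decided below
W=n([(470,359),(411,257),(397,351),(487,267)],1.5,0); T=n([(272,50),(183,303),(363,184),(90,167)],8,np.array([240,168]))
C=n([(447,176),(333,242),(527,325)],1.5,0)
def mod(p):
    x,y,th,h,r=p; a=th+np.radians([0,180,-75,105]); return np.c_[x+r*np.cos(a),y+r*np.sin(a),0*a+h]
def foot(p):
    x,y,th=p[:3];R=np.array([[np.cos(th),-np.sin(th)],[np.sin(th),np.cos(th)]])
    return np.c_[np.array([(-62,46),(-62,-46),(62,46)])@R.T+[x,y],[14]*3]
for use in("both","w","t"):
    def res(p):
        e=[p[4:5]-36.5]
        if use!="t": e+=[(proj(w,mod(p))-W).ravel(),(proj(w,foot(p))-C).ravel()]
        if use!="w": e+=[(proj(t,mod(p))-T).ravel()]
        return np.concatenate(e)
    r=least_squares(res,[563,55,-.33,78,36.5]);print(use,r.x,np.degrees(r.x[2]),np.round(r.fun,1))
E
```

```text
[490.99 219.42 151.4 ] yaw 130.69649353264822 q [ 0.18 -0.09 -0.24  1.42 -0.    1.04] F [ 0.  -0.8  0.3] 1.0022702653247926
(array([ 0.00248, -0.00048,  0.00186]), array([0.     , 0.     , 0.00054]))
[[387.39841097 275.63996642]]
both [ 5.66028500e+02  5.56235381e+01 -3.33736971e-01  6.86707443e+01
  3.66177756e+01] -19.12171988651618 [ 0.1 -0.6  0.3 -0.6  0.  -0.3 -0.3 -0.2 -0.1  0.9 -1.6 -2.   0.6  1.8
  1.4 -0.5 -0.3 -0.4 -0.7 -0.5 -0.3 -0.1 -0.7]
w [ 5.66056209e+02  5.57577857e+01 -3.33646796e-01  6.91660147e+01
  3.65044441e+01] -19.11655327582752 [ 0.  -0.4  0.3 -0.4  0.2 -0.1 -0.2 -0.   0.   1.  -1.7 -1.9  0.5  2.
  1.3]
t [ 5.62283589e+02  5.50504103e+01 -3.27620900e-01  8.10700170e+01
  3.65000000e+01] -18.77129485208091 [ 0.  -0.2 -0.  -0.   0.   0.1  0.1  0.1 -0.1]
```

View pics/w2.png

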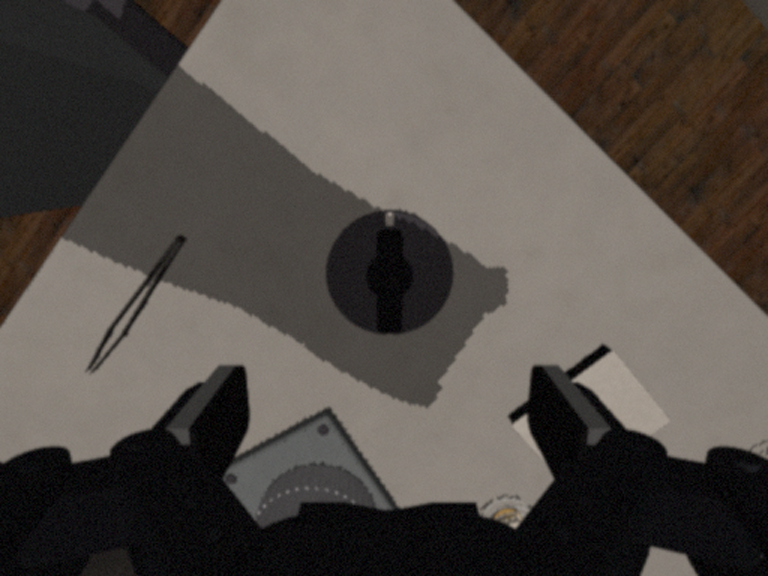

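The wrist picture (1.5x) shows the cap's disc centred near (389.5,271.5) with the bar vertical, so aligned with tool x. The white mark is at (390,219) and the fingers are clear on both sides.

Run:
```python
from h import *
c,s=pickle.load(open("w2.pkl","rb"));n=lambda p:(np.array(p)+.5)/1.5-.5
R=s["eef_rot"]
for p,z in(((389.5,271.5),21),((390,219),23),((390,230),49),((389,331),49)):
    w=ray(c,n(p),z);print(p,w,"in tool",R.T@(w-s["ee_pos"]))
# red/black marks of tester relative in tool frame, same method, z 69,80
c,s=pickle.load(open("w1.pkl","rb"));R=s["eef_rot"]
for z in(69,80):
  m=np.mean([ray(c,n(p),z) for p in((411,257),(470,359),(487,267),(397,351))],0);print(z,m)
```

```text
(389.5, 271.5) [488.90178816 222.98754141  21.        ] in tool [  5.00972573   0.70699687 130.58415824]
(390, 219) [468.65659247 246.95585784  23.        ] in tool [ 36.38046086   0.95014866 128.54308116]
(390, 230) [470.25876975 244.9394265   49.        ] in tool [ 33.77255564   0.88360348 102.54640119]
(389, 331) [506.3978998  202.09888304  49.        ] in tool [-22.27319726   0.41767751 102.61974552]
69 [566.20728487  55.91287074  69.        ]
80 [562.93804242  57.74790313  80.        ]
```

```bash
python3 go.py 489.2 222.5 60 131.1
```

```text
[491.4  218.76 151.59] yaw 130.6262969504247 q [ 0.18 -0.09 -0.24  1.42 -0.    1.04] F [ 0.1 -0.7 -1.1] 0.9993676930866217
(array([0.0057 , 0.00102, 0.12212]), array([ 0.     ,  0.     , -0.00263]))
```

arm_command(
  motion=[0.0057,0.001,0.04,0,0,-0.0026,-1,0.0057,0.001,0.08,0,0,-0.0026,-1,0.0057,0.001,0.122,0,0,-0.0026,-1,0.0057,0.001,0.122,0,0,-0.0026,-1,0.0057,0.001,0.122,0,0,-0.0026,-1],
)

```text
t: 2.83
ee_pos: [487.9, 221.8, 58.9]
eef_rot: [[-0.656, 0.755, -0.002], [0.755, 0.656, -0.001], [0.001, -0.002, -1.0]]
contact_force: [0.9, -1.2, 0.3]
gripper_width: 1.001
grip_force: 0.0
```

```bash
python3 go.py 489.2 222.5 26.5 131.1
```

```text
[487.95 221.84  58.9 ] yaw 131.01547324297047 q [ 0.18 -0.05 -0.37  1.25 -0.    1.04] F [ 0.9 -1.2  0.3] 1.000697741647022
(array([-0.00043,  0.00184,  0.0432 ]), array([ 0.     ,  0.     , -0.00047]))
```

arm_command(
  motion=[-0.0004,0.0018,0.022,0,0,0,-1,-0.0004,0.0018,0.0415,0,0,0,-1,-0.0004,0.0018,0.0415,0,0,0,-1,-0.0004,0.0018,0.0415,0,0,0,-1],
)

```text
t: 3.17
ee_pos: [490.7, 223.7, 30.1]
eef_rot: [[-0.657, 0.754, 0.002], [0.754, 0.657, 0.0], [-0.001, 0.001, -1.0]]
contact_force: [0.2, -0.6, 0.5]
gripper_width: 1.0
grip_force: 0.0
```

arm_command(
  motion=[0,0,0,0,0,0,1,0,0,0,0,0,0,1,0,0,0,0,0,0,1,0,0,0,0,0,0,1,0,0,0,0,0,0,1,0,0,0,0,0,0,1,0,0,0,0,0,0,1,0,0,0,0,0,0,1],
)

```text
t: 3.83
ee_pos: [489.6, 224.1, 28.4]
eef_rot: [[-0.658, 0.753, 0.0], [0.753, 0.658, -0.0], [-0.0, 0.0, -1.0]]
contact_force: [-1.1, 0.0, 3.4]
gripper_width: 0.147
grip_force: 59.9
```

```bash
python3 go.py 489.2 222.5 26.5 131.1; python3 -c "
from plant import arm;s=arm.get_state();print(s['grip_force'],s['torque'],s['t'])"
```

```text
[489.58 224.12  28.36] yaw 131.1461694745517 q [ 0.19 -0.02 -0.4   1.19 -0.    1.04] F [-1.1  0.   3.4] 0.14690968702773152
(array([-0.0013 , -0.0018 ,  0.00248]), array([0.     , 0.     , 0.00026]))
59.87323701381683 [-0.09800096  0.18996278  0.00590236] 3.8333
```

arm_command(
  motion=[0,0,-0.03,0,0,0,1,0,0,-0.07,0,0,0,1,0,0,-0.11,0,0,0,1,0,0,-0.155,0,0,0,1,0,0,-0.155,0,0,0,1,0,0,-0.155,0,0,0,1],
)

```text
t: 4.33
ee_pos: [490.8, 224.4, 146.3]
eef_rot: [[-0.658, 0.753, 0.004], [0.753, 0.658, 0.001], [-0.002, 0.003, -1.0]]
contact_force: [-0.3, 0.1, -2.9]
gripper_width: 0.148
grip_force: 59.5
```

```bash
python3 go.py 565.3 55.2 145 160.9
```

```text
[490.85 224.41 146.28] yaw 131.1472296026187 q [ 0.19 -0.08 -0.25  1.41 -0.    1.04] F [-0.3  0.1 -2.9] 0.1482056547840775
(array([-0.23521, -0.0737 ,  0.00171]), array([ 0.     ,  0.     , -0.16529]))
```

arm_command(
  motion=[-0.05,-0.0157,0,0,0,-0.035,1,-0.1,-0.0313,0,0,0,-0.07,1,-0.15,-0.047,0,0,0,-0.105,1,-0.2,-0.0627,0,0,0,-0.14,1,-0.2352,-0.0737,0.001,0,0,-0.1653,1,-0.2352,-0.0737,0.001,0,0,-0.1653,1,-0.2352,-0.0737,0.001,0,0,-0.1653,1],
)

```text
t: 4.92
ee_pos: [563.3, 53.6, 141.5]
eef_rot: [[-0.944, 0.33, -0.003], [0.33, 0.944, 0.0], [0.003, -0.001, -1.0]]
contact_force: [-0.0, 0.8, -1.9]
gripper_width: 0.153
grip_force: 59.3
```

```bash
python3 - <<'E'
from h import *
from plant import arm
ims={}
for n in("wrist","scene","top"):
    c=arm.read_camera(n); ims[n]=c
s=arm.get_state(); pickle.dump((ims,s),open("w3.pkl","wb"))
print(s["t"])
w=ims["wrist"]["frame"]
t=proj(ims["top"],s["ee_pos"])[0].astype(int);q=proj(ims["scene"],s["ee_pos"])[0].astype(int);print(t,q)
a=crop(ims["top"],t[0]-40,t[1]-40,80,80,5)[:288,:400];a=cv2.resize(crop(ims["top"],t[0]-40,t[1]-40,80,80,5),(288,288));b=cv2.resize(crop(ims["scene"],q[0]-36,q[1]-20,72,72,4),(288,288))
cv2.imwrite("pics/w3.png",np.hstack([cv2.resize(w,None,fx=1,fy=1.5),np.vstack([a,b])]))
E
python3 go.py 565.3 55.2 120 160.9
```

```text
5.0667
[268 182] [271 168]
[563.13  55.78 142.65] yaw 160.90172133873733 q [-0.13  0.   -0.17  1.4   0.    0.2 ] F [-0.1  1.4 -1.4] 0.15003111606017577
(array([-0.00299,  0.00022,  0.0302 ]), array([0.e+00, 0.e+00, 1.e-05]))
```

View pics/w3.png

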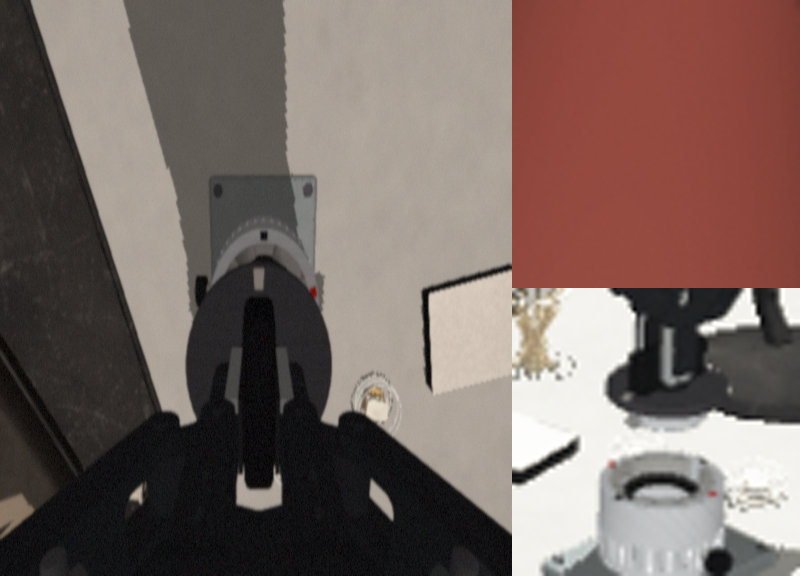

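The wrist half (x1, y1.5) shows the +x-side black mark at (263,236), the cap's white mark at (259,279) and bar ends at rows 297 and 488. The foot's sides are at columns 209 and 317, so the tester sits about 3 mm to the tool's +y. The scene half shows the cap level over the chamber.

Run:
```python
from h import *
ims,s=pickle.load(open("w3.pkl","rb"));c=ims["wrist"];R=s["eef_rot"];p=s["ee_pos"];print(p)
n=lambda q:(q[0],(q[1]+.5)/1.5-.5)
T=lambda q,z:np.round(R.T@(ray(c,n(q),z)-p),2)[:2]
print("bar",T((259,297),p[2]+20.6),T((259,488),p[2]+20.6),"white",T((259,279),p[2]-5.4),"far edge",T((259,257),p[2]-5.4),"widest",T((186,365),p[2]-5.4),T((332,365),p[2]-5.4))
for z in(69,75,80):print("black",z,T((263,236),z))
print("foot far corners",T((209,177),14),T((317,177),14),"near-ish",T((212,240),14),T((317.5,240),14))
# scene: where chamber axis vs cap
sc=ims["scene"];q=proj(sc,p)[0].astype(int)
m=lambda a,b:(q[0]-36+(a-512+.5)/4-.5,q[1]-20+(b-288+.5)/4-.5)
for nm,a,b,z in(("cap disc",668,389,p[2]-8),("chamber rim",662,475,69),("chamber rim",662,475,78),("black far",711,494,75)):print(nm,ray(sc,m(a,b),z))
for z in (68,72,76,80,84):
    x,y=565.3,55.2; a=np.linspace(0,6.28,60); u=proj(sc,np.c_[x+40*np.cos(a),y+40*np.sin(a),0*a+z])-[q[0]-36,q[1]-20]
    print(z,(u.min(0)+.5)*4-.5+[512,288],(u.max(0)+.5)*4-.5+[512,288])
```

```text
[563.1261787   55.77924668 142.65320388]
bar [31.8  -1.82] [-28.11  -2.03] white [30.3  -1.82] far edge [37.49 -1.8 ] widest [  0.42 -39.03] [ 0.18 35.15]
black 69 [33.67  0.96]
black 75 [34.6   0.89]
black 80 [35.37  0.83]
foot far corners [ 58.49 -43.62] [58.15 46.91] near-ish [ 23.03 -42.64] [22.7  48.96]
cap disc [558.22673494  48.49988504 134.65320388]
chamber rim [568.64571774  56.22657643  69.        ]
chamber rim [553.4656974   48.70255178  78.        ]
black far [551.27976521  14.04585289  75.        ]
68 [597.18066649 449.77838763] [724.88879758 510.09503242]
72 [597.21528626 444.26266707] [725.13998734 504.31724802]
76 [597.25002311 438.7288565 ] [725.39202996 498.51924972]
80 [597.28487763 433.17686677] [725.64492978 492.70093125]
84 [597.31985042 427.60660817] [725.89869119 486.86218561]
```

```bash
python3 go.py 565.8 55.6 108 160.9
```

```text
[563.13  55.78 142.65] yaw 160.90172133873733 q [-0.13  0.   -0.17  1.4   0.    0.2 ] F [-0.1  1.4 -1.4] 0.15003111606017577
(array([-0.00345,  0.00094,  0.0462 ]), array([0.e+00, 0.e+00, 1.e-05]))
```

arm_command(
  motion=[-0.0034,0.001,0.015,0,0,0,1,-0.0034,0.001,0.03,0,0,0,1,-0.0034,0.001,0.046,0,0,0,1,-0.0034,0.001,0.046,0,0,0,1,-0.0034,0.001,0.046,0,0,0,1,-0.0034,0.001,0.046,0,0,0,1],
)

```text
t: 5.57
ee_pos: [566.5, 55.0, 109.1]
eef_rot: [[-0.945, 0.327, -0.0], [0.327, 0.945, -0.0], [0.0, -0.0, -1.0]]
contact_force: [-0.7, -0.2, -1.5]
gripper_width: 0.147
grip_force: 59.3
```

```bash
python3 - <<'E'
from h import *
from plant import arm
c=arm.read_camera("wrist");sc=arm.read_camera("scene");s=arm.get_state();pickle.dump((c,sc,s),open("w4.pkl","wb"));print(s["t"])
q=proj(sc,s["ee_pos"])[0].astype(int);print(q)
cv2.imwrite("pics/w4.png",np.hstack([crop(c,170,90,180,180,2.22),crop(sc,q[0]-25,q[1]-15,50,50,8)]))
E
python3 go.py 565.8 55.6 90 160.9
```

```text
5.6667
[272 180]
[566.97  54.75 109.75] yaw 160.89751968654463 q [-0.13  0.02 -0.21  1.34 -0.    0.2 ] F [ 0.3  1.5 -1.3] 0.14607219268151972
(array([0.00184, 0.00056, 0.02633]), array([ 0.e+00,  0.e+00, -1.e-05]))
```

View pics/w4.png

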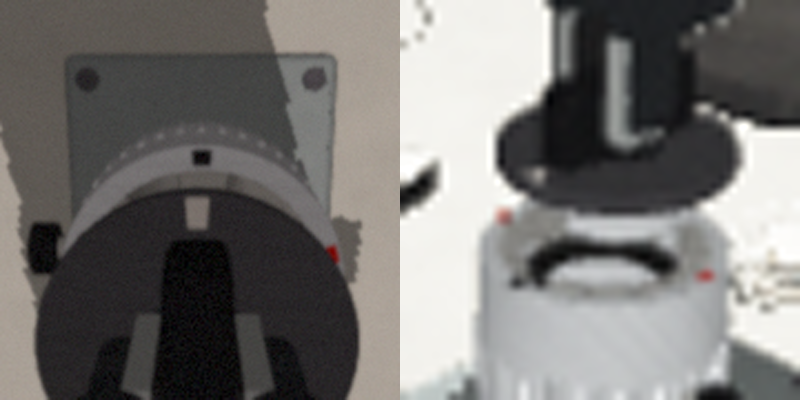

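The wrist half shows the black mark at column 201, the white mark at 197.5, disc edges at 36 and 358, and foot sides at 66 and 335. The tester is therefore about 1 mm to +y. In the scene half the disc centre is near column 619 and the chamber's near 604.

Run:
```python
from h import *
c,sc,s=pickle.load(open("w4.pkl","rb"));R=s["eef_rot"];p=s["ee_pos"]
# tool pose at wrist-image time: from camera's own view and known cam-in-tool offset
V=c["view"];o=-V[:3,:3].T@V[:3,3];pi=o-R@np.array([68.21,.08,-142.19]);print("pose at image",pi,"now",p)
n=lambda q:(170+(q[0]+.5)/2.22-.5,90+(q[1]+.5)/2.22-.5)
T=lambda q,z:np.round(R.T@(ray(c,n(q),z)-pi),2)[:2]
print("white in/out",T((197,229),pi[2]-5.4),T((197,197),pi[2]-5.4),"edge",T((197,190),pi[2]-5.4),"sides",T((36,338),pi[2]-5.4),T((358,338),pi[2]-5.4),"bar foot",T((197,240),pi[2]+20.6))
for z in(69,75):print("black",T((201.5,157),z),"rim outer top",T((200,144),z))
print("foot",T((66,55),14),T((336,55),14),T((70,180),14))
q=proj(sc,p)[0].astype(int);m=lambda a:((np.array(a)-[q[0]-25,q[1]-15])+.5)*8-.5+[400,0]
a=np.linspace(0,6.28,100);C=np.c_[np.cos(a),np.sin(a)]
for nm,ctr,r,z in(("disc",p,38,p[2]-5.4),("discb",p,38,p[2]-12.4),("rim",(565.8,55.6),40,69),("rim",(565.8,55.6),40,73)):
    u=m(proj(sc,np.c_[C*r+np.array(ctr)[:2],0*a+z]));print(nm,np.round([u.min(0),u.max(0)]).tolist())
```

```text
pose at image [566.89588871  54.7558621  109.25397245] now [566.96613345  54.75495312 109.74632628]
white in/out [27.93 -0.14] [35.14 -0.13] edge [36.69 -0.13] sides [  1.94 -37.2 ] [ 1.92 36.88] bar foot [32.95 -0.1 ]
black [38.15  1.02] rim outer top [41.59  0.62]
black [39.14  0.99] rim outer top [42.47  0.6 ]
foot [ 63.13 -43.6 ] [63.08 45.78] [ 21.05 -44.36]
disc [[486.0, 88.0], [732.0, 197.0]]
discb [[486.0, 107.0], [731.0, 218.0]]
rim [[474.0, 184.0], [730.0, 305.0]]
rim [[474.0, 173.0], [731.0, 293.0]]
```

arm_command(
  motion=[0.0055,0.0014,0,0,0,0,1,0.0055,0.0014,0.004,0,0,0,1,0.0055,0.0014,0.008,0,0,0,1,0.0055,0.0014,0.012,0,0,0,1,0.0055,0.0014,0.012,0,0,0,1,0.0055,0.0014,0.012,0,0,0,1],
)

```text
t: 6.17
ee_pos: [562.9, 57.1, 99.8]
eef_rot: [[-0.945, 0.327, -0.001], [0.327, 0.945, -0.0], [0.001, -0.0, -1.0]]
contact_force: [-0.3, -0.5, -0.6]
gripper_width: 0.149
grip_force: 59.3
```

arm_command(
  motion=[0,0,0.0025,0,0,0,1,0,0,0.005,0,0,0,1,0,0,0.005,0,0,0,1],
)

```text
t: 6.42
ee_pos: [562.9, 57.1, 95.9]
eef_rot: [[-0.945, 0.327, -0.0], [0.327, 0.945, -0.0], [0.0, -0.0, -1.0]]
contact_force: [0.4, 0.1, -1.8]
gripper_width: 0.149
grip_force: 59.3
```

arm_command(
  motion=[0,0,0.001,0,0,0,1,0,0,0.002,0,0,0,1,0,0,0.002,0,0,0,1],
)

```text
t: 6.67
ee_pos: [563.0, 57.2, 94.7]
eef_rot: [[-0.945, 0.327, -0.0], [0.327, 0.945, -0.0], [0.0, -0.0, -1.0]]
contact_force: [0.0, 0.4, -2.0]
gripper_width: 0.146
grip_force: 59.3
```

No contact yet, so I'll keep descending in small steps.

arm_command(
  motion=[0,0,0.001,0,0,0,1,0,0,0.002,0,0,0,1,0,0,0.002,0,0,0,1],
)

```text
t: 6.92
ee_pos: [563.0, 57.1, 93.2]
eef_rot: [[-0.945, 0.327, -0.0], [0.327, 0.945, -0.0], [0.0, -0.0, -1.0]]
contact_force: [0.7, 0.6, -1.7]
gripper_width: 0.152
grip_force: 59.3
```

arm_command(
  motion=[0,0,0.001,0,0,0,1,0,0,0.002,0,0,0,1,0,0,0.002,0,0,0,1],
)

```text
t: 7.17
ee_pos: [563.0, 57.1, 91.7]
eef_rot: [[-0.945, 0.327, -0.0], [0.327, 0.945, -0.0], [0.0, -0.0, -1.0]]
contact_force: [-0.1, -0.2, -1.4]
gripper_width: 0.145
grip_force: 59.3
```

arm_command(
  motion=[0,0,0.001,0,0,0,1,0,0,0.002,0,0,0,1,0,0,0.002,0,0,0,1],
)

```text
t: 7.42
ee_pos: [563.0, 57.1, 90.2]
eef_rot: [[-0.945, 0.327, -0.0], [0.327, 0.945, -0.0], [0.0, -0.0, -1.0]]
contact_force: [0.5, -0.6, -0.8]
gripper_width: 0.145
grip_force: 59.3
```

```bash
python3 go.py 562.9 57.1 88 160.9; python3 -c "
from plant import arm;s=arm.get_state();print(s['torque'],s['t'])"
```

```text
[563.04  57.11  90.2 ] yaw 160.89828445347808 q [-0.13  0.02 -0.24  1.3  -0.    0.2 ] F [ 0.5 -0.6 -0.8] 0.1447174236246992
(array([ 1.70e-04, -7.00e-05,  2.93e-03]), array([ 0.e+00,  0.e+00, -1.e-05]))
[ 0.00027862 -0.09701535  0.03654683] 7.4167
```

arm_command(
  motion=[0,0,0.001,0,0,0,1,0,0,0.002,0,0,0,1,0,0,0.002,0,0,0,1],
)

```text
t: 7.67
ee_pos: [563.0, 57.1, 88.7]
eef_rot: [[-0.945, 0.327, -0.0], [0.327, 0.945, -0.0], [0.0, -0.0, -1.0]]
contact_force: [0.1, -0.1, -1.9]
gripper_width: 0.146
grip_force: 59.3
```

arm_command(
  motion=[0,0,0.001,0,0,0,1,0,0,0.002,0,0,0,1,0,0,0.002,0,0,0,1],
)

```text
t: 7.92
ee_pos: [563.1, 57.1, 87.3]
eef_rot: [[-0.945, 0.327, -0.0], [0.327, 0.945, -0.0], [-0.0, -0.0, -1.0]]
contact_force: [-0.6, -0.5, -1.0]
gripper_width: 0.139
grip_force: 59.5
```

arm_command(
  motion=[0,0,0.001,0,0,0,1,0,0,0.002,0,0,0,1,0,0,0.002,0,0,0,1],
)

```text
t: 8.17
ee_pos: [563.2, 57.1, 86.0]
eef_rot: [[-0.945, 0.327, 0.0], [0.327, 0.945, -0.0], [-0.0, -0.0, -1.0]]
contact_force: [-0.3, -0.5, 1.5]
gripper_width: 0.147
grip_force: 59.8
```

arm_command(
  motion=[0,0,0.001,0,0,0,1,0,0,0.001,0,0,0,1,0,0,0.001,0,0,0,1],
)

```text
t: 8.42
ee_pos: [563.2, 57.1, 85.3]
eef_rot: [[-0.945, 0.327, 0.0], [0.327, 0.945, -0.0], [-0.0, -0.0, -1.0]]
contact_force: [-1.8, -0.7, 3.7]
gripper_width: 0.152
grip_force: 59.9
```

arm_command(
  motion=[0,0,0.001,0,0,0,1,0,0,0.001,0,0,0,1,0,0,0.001,0,0,0,1],
)

```text
t: 8.67
ee_pos: [563.2, 57.1, 84.6]
eef_rot: [[-0.945, 0.327, 0.0], [0.327, 0.945, -0.0], [-0.0, 0.0, -1.0]]
contact_force: [-0.6, -0.7, 4.3]
gripper_width: 0.149
grip_force: 60.1
```

Run:
```python
from h import *
from plant import arm
s=arm.get_state();print(s["t"],s["ee_pos"],s["contact_force"],s["torque"])
sc=arm.read_camera("scene");c=arm.read_camera("wrist");q=proj(sc,s["ee_pos"])[0].astype(int)
cv2.imwrite("pics/w5.png",np.hstack([crop(c,170,90,180,180,2.22),crop(sc,q[0]-25,q[1]-15,50,50,8)]))
```

```text
8.6667 [563.21607115  57.08626377  84.58214703] [-0.55179383 -0.68995156  4.32516697] [0.01621922 0.13131344 0.01282275]
```

View pics/w5.png

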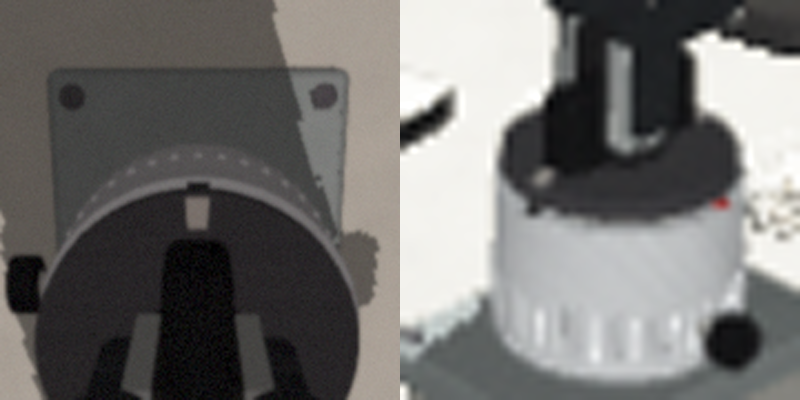

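The pictures show the disc concentric with the chamber, a hair above the rim, with the white mark in line with the black. The force rises at about the seal spring's rate.

arm_command(
  motion=[0,0,0.001,0,0,0,1,0,0,0.002,0,0,0,1,0,0,0.002,0,0,0,1,0,0,0.002,0,0,0,1],
)

```text
t: 9.1
ee_pos: [563.2, 57.1, 83.1]
eef_rot: [[-0.945, 0.327, 0.0], [0.327, 0.945, -0.0], [-0.0, -0.0, -1.0]]
contact_force: [-2.0, -1.1, 6.0]
gripper_width: 0.147
grip_force: 60.4
```

arm_command(
  motion=[0,0,0.001,0,0,0,1,0,0,0.001,0,0,0,1,0,0,0.001,0,0,0,1,0,0,0.001,0,0,0,1],
)

```text
t: 9.43
ee_pos: [563.2, 57.1, 82.5]
eef_rot: [[-0.945, 0.327, 0.001], [0.327, 0.945, -0.0], [-0.001, -0.0, -1.0]]
contact_force: [-2.7, 0.4, 6.0]
gripper_width: 0.148
grip_force: 60.5
```

arm_command(
  motion=[0,0,0.001,0,0,0,1,0,0,0.0015,0,0,0,1,0,0,0.0015,0,0,0,1,0,0,0.0015,0,0,0,1],
)

```text
t: 9.77
ee_pos: [563.2, 57.1, 81.5]
eef_rot: [[-0.945, 0.327, 0.0], [0.327, 0.945, -0.0], [-0.001, -0.0, -1.0]]
contact_force: [-2.7, -0.6, 7.8]
gripper_width: 0.147
grip_force: 60.7
```

arm_command(
  motion=[0,0,0.0007,0,0,0,1,0,0,0.0007,0,0,0,1,0,0,0.0007,0,0,0,1],
)

```text
t: 10.02
ee_pos: [563.2, 57.1, 81.1]
eef_rot: [[-0.945, 0.327, 0.001], [0.327, 0.945, -0.0], [-0.001, -0.0, -1.0]]
contact_force: [-3.8, -0.9, 8.0]
gripper_width: 0.15
grip_force: 60.8
```

arm_command(
  motion=[0.0008,0,0.0006,0,0,0,1,0.0008,0,0.0006,0,0,0,1,0.0008,0,0.0006,0,0,0,1,0.0008,0,0.0006,0,0,0,1],
)

```text
t: 10.35
ee_pos: [563.2, 57.1, 81.0]
eef_rot: [[-0.945, 0.327, 0.002], [0.327, 0.945, -0.001], [-0.002, 0.0, -1.0]]
contact_force: [-1.3, -1.6, 10.1]
gripper_width: 0.147
grip_force: 60.8
```

Run:
```python
from h import *
from plant import arm
s=arm.get_state();print(s["ee_pos"],s["contact_force"],s["torque"])
for cx in(-2,-2.5):
  for d in(5,10,15,30,45,60,75):
    a=np.radians(d); # cw from above = + about tool z (down)
    c=np.array([cx,0]);R=np.array([[np.cos(a),-np.sin(a)],[np.sin(a),np.cos(a)]]);print(cx,d,np.round((c-R@c)/750,5),round(d/180,4))
```

```text
[563.18400126  57.08075435  80.96778063] [-1.34316799 -1.5874189  10.07329424] [-0.13924317  0.25751151  0.01418609]
-2 5 [-1.0e-05  2.3e-04] 0.0278
-2 10 [-4.0e-05  4.6e-04] 0.0556
-2 15 [-9.0e-05  6.9e-04] 0.0833
-2 30 [-0.00036  0.00133] 0.1667
-2 45 [-0.00078  0.00189] 0.25
-2 60 [-0.00133  0.00231] 0.3333
-2 75 [-0.00198  0.00258] 0.4167
-2.5 5 [-1.0e-05  2.9e-04] 0.0278
-2.5 10 [-5.0e-05  5.8e-04] 0.0556
-2.5 15 [-0.00011  0.00086] 0.0833
-2.5 30 [-0.00045  0.00167] 0.1667
-2.5 45 [-0.00098  0.00236] 0.25
-2.5 60 [-0.00167  0.00289] 0.3333
-2.5 75 [-0.00247  0.00322] 0.4167
```

arm_command(
  motion=[0,0.0002,-0.0002,0,0,0.016,1,0,0.0003,-0.0002,0,0,0.032,1,0,0.0004,-0.0002,0,0,0.048,1,0,0.0004,-0.0002,0,0,0.048,1],
)

```text
t: 10.68
ee_pos: [563.6, 57.5, 81.2]
eef_rot: [[-0.884, 0.468, 0.002], [0.468, 0.884, -0.0], [-0.002, 0.001, -1.0]]
contact_force: [0.0, 0.5, 8.9]
gripper_width: 0.147
grip_force: 60.8
```

```bash
python3 -c "
from plant import arm;s=arm.get_state();print(s['ee_pos'],s['contact_force'],s['torque'],s['eef_rot'][:,0])"
```

```text
[563.55096217  57.54726283  81.22195035] [5.95956653e-03 5.16175513e-01 8.93705874e+00] [ 0.1069418   0.08621399 -0.04724128] [-0.88362592  0.46818888 -0.00209904]
```

It turns freely, already past the slot play.

arm_command(
  motion=[0,0.0003,0,0,0,0.03,1,-0.0001,0.0006,0,0,0,0.06,1,-0.0002,0.0008,0,0,0,0.085,1,-0.0002,0.001,0,0,0,0.11,1,-0.0002,0.001,0,0,0,0.11,1],
)

```text
t: 11.1
ee_pos: [564.1, 58.1, 81.2]
eef_rot: [[-0.671, 0.741, 0.002], [0.741, 0.671, -0.0], [-0.002, 0.002, -1.0]]
contact_force: [1.1, -0.1, 8.8]
gripper_width: 0.151
grip_force: 60.8
```

```bash
python3 -c "
from plant import arm;s=arm.get_state();print(s['ee_pos'],s['contact_force'],s['torque'],s['eef_rot'][:,0])"
```

```text
[564.08210551  58.14756534  81.23181003] [ 1.1090508  -0.12059392  8.76545169] [ 0.07667747 -0.04989859 -0.07515742] [-0.67146535  0.74103389 -0.00174739]
```

arm_command(
  motion=[0,0.0005,0,0,0,0.035,1,-0.0002,0.0008,0,0,0,0.07,1,-0.0003,0.0011,0,0,0,0.105,1,-0.0005,0.0014,0,0,0,0.14,1,-0.0006,0.0017,0,0,0,0.19,1,-0.0006,0.0017,0,0,0,0.19,1,-0.0006,0.0017,0,0,0,0.19,1],
)

```text
t: 11.68
ee_pos: [565.4, 58.7, 81.3]
eef_rot: [[-0.141, 0.99, 0.003], [0.99, 0.141, -0.0], [-0.001, 0.002, -1.0]]
contact_force: [0.1, 0.1, 8.1]
gripper_width: 0.149
grip_force: 60.8
```

```bash
python3 go.py 564 58 81 86
```

```text
[565.41  58.66  81.29] yaw 98.11703626331747 q [-0.13  0.03 -0.25  1.29  0.    1.3 ] F [0.1 0.1 8.1] 0.14878559417190743
(array([-0.00061, -0.00199,  0.00038]), array([0.     , 0.     , 0.06732]))
```

arm_command(
  motion=[0,0.0003,0,0,0,0.025,1,-0.0001,0.0005,0,0,0,0.05,1,-0.0001,0.0006,0,0,0,0.067,1,-0.0001,0.0006,0,0,0,0.067,1,-0.0001,0.0006,0,0,0,0.067,1],
)

```text
t: 12.1
ee_pos: [565.8, 58.6, 81.3]
eef_rot: [[0.067, 0.998, 0.002], [0.998, -0.067, -0.0], [-0.0, 0.003, -1.0]]
contact_force: [0.6, 0.6, 9.3]
gripper_width: 0.148
grip_force: 60.8
```

```bash
python3 go.py 564 58 84.3 86;python3 -c "
from plant import arm;s=arm.get_state();print(s['torque'])"
```

```text
[565.84  58.64  81.28] yaw 86.17430636358705 q [-0.13  0.03 -0.25  1.29  0.    1.51] F [0.6 0.6 9.3] 0.14843993101109632
(array([-0.00102, -0.00239, -0.00402]), array([0.     , 0.     , 0.00097]))
[ 0.00433513 -0.07275205 -0.14763761]
```

arm_command(
  motion=[0,0,-0.001,0,0,0,1,0,0,-0.002,0,0,0,1,0,0,-0.003,0,0,0,1,0,0,-0.004,0,0,0,1,0,0,-0.004,0,0,0,1],
)

```text
t: 12.52
ee_pos: [565.8, 58.6, 83.9]
eef_rot: [[0.066, 0.998, 0.002], [0.998, -0.066, -0.0], [-0.0, 0.002, -1.0]]
contact_force: [1.7, 0.2, 5.2]
gripper_width: 0.145
grip_force: 60.2
```

arm_command(
  motion=[0,0,-0.0007,0,0,0,1,0,0,-0.0007,0,0,0,1,0,0,-0.0007,0,0,0,1],
)

```text
t: 12.77
ee_pos: [565.5, 58.6, 84.1]
eef_rot: [[0.066, 0.998, 0.002], [0.998, -0.066, -0.0], [-0.0, 0.002, -1.0]]
contact_force: [3.4, -0.2, 4.7]
gripper_width: 0.15
grip_force: 60.2
```

```bash
python3 go.py 564 58 84.3 86;python3 -c "
from plant import arm;s=arm.get_state();print(s['torque'])"
```

```text
[565.49  58.63  84.09] yaw 86.19838886056846 q [-0.13  0.03 -0.25  1.29  0.    1.51] F [ 3.4 -0.2  4.7] 0.15018596192715977
(array([-0.00097, -0.00192, -0.00029]), array([0.    , 0.    , 0.0011]))
[ 0.00844715 -0.96001721  0.00519212]
```

It rose 2.8 mm and then held, so it's in the notches. I'll ease back, open the fingers and retreat.

arm_command(
  motion=[0,0,0.0006,0,0,0,1,0,0,0.0006,0,0,0,1,0,0,0.0006,0,0,0,-1,0,0,0.0006,0,0,0,-1,0,0,0.0006,0,0,0,-1,0,0,0.0006,0,0,0,-1,0,0,0.0006,0,0,0,-1,0,0,0.0006,0,0,0,-1],
)

```text
t: 13.43
ee_pos: [564.5, 58.7, 82.9]
eef_rot: [[0.066, 0.998, -0.001], [0.998, -0.066, -0.0], [-0.0, -0.001, -1.0]]
contact_force: [-0.8, 0.5, 0.2]
gripper_width: 0.978
grip_force: 0.0
```

arm_command(
  motion=[0,0,0,0,0,0,-1,0,0,0,0,0,0,-1,0,0,-0.02,0,0,0,-1,0,0,-0.06,0,0,0,-1,0,0,-0.1,0,0,0,-1,0,0,-0.14,0,0,0,-1,0,0,-0.14,0,0,0,-1,0,0,-0.14,0,0,0,-1],
)

```text
t: 14.1
ee_pos: [566.0, 58.6, 190.4]
eef_rot: [[0.066, 0.998, 0.004], [0.998, -0.066, -0.001], [-0.0, 0.004, -1.0]]
contact_force: [0.2, -0.3, -1.0]
gripper_width: 1.0
grip_force: 0.0
```

Run:
```python
from h import *
from plant import arm
sc=arm.read_camera("scene");c=arm.read_camera("wrist");s=arm.get_state();print(s["t"],s["ee_pos"],s["contact_force"],s["gripper_width"])
q=proj(sc,[565.5,56,84])[0].astype(int)
cv2.imwrite("pics/w6.png",np.hstack([cv2.resize(c["frame"],(533,400)),crop(sc,q[0]-16,q[1]-20,33,50,8)]))
```

```text
14.2 [564.51964353  58.76477814 187.45241331] [-0.63542411 -0.14523275 -0.58230757] 1.0032133514749626
```

View pics/w6.png

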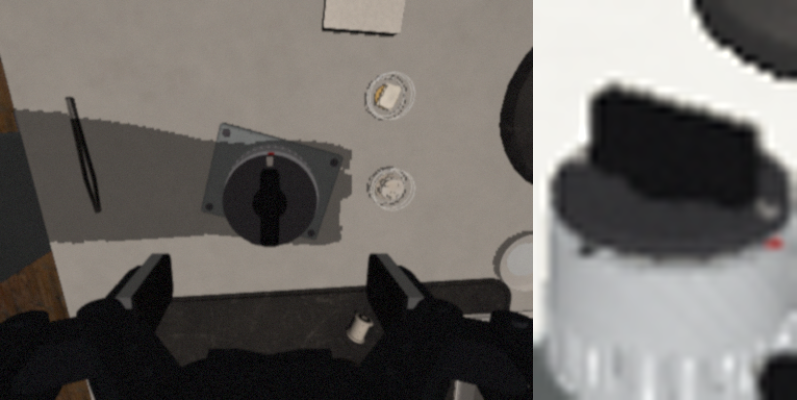

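The picture shows the cap closed level on the chamber. Its white mark (270,160) lines up with the red mark (270,153), the gripper is clear, and the bystanders are in place.

```bash
python3 -c "
from plant import arm;print(arm.close_job())"
```

```text
the job is handed in; nothing more can be done
None
```

The cap is seated, turned 75 degrees clockwise to the red mark, sprung up about 3 mm into its notches and released; I handed the job in at about 14 s, and the gripper and the other things on the bench are clear of it.

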